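# Sort the lid props and hold the keepsake box's lid at the gauge angle

## Task

Get the keepsake box ready for its lid props to be fitted: first lay each of the two loose wooden props down, without dropping it, in the tray of its own length, flat in the gap between the two props already there and parallel to them. Then take the box lid by its blue knob, swing it up until its edge lines up with the angle gauge's red-tipped pointer at the side of the box, and finish while still holding it there with the gripper, since the lid falls shut when let go. Do not shift the pointer, the props already in the trays, or the bottles, jar and brush.

Things in the scene. Friction and masses are not known exactly. Their poses are not given: they have to be found in the camera images.
- prop_long: loose long lid prop: brown wooden bar 92 x 16 x 16 mm, about 17 g, brass eyelet near each end, lying on the table. Origin: centre of its underside; x along its length, z up (either end may lead). The two loose props differ only in length (92 and 62 mm)
- prop_short: loose short lid prop: brown wooden bar 62 x 16 x 16 mm, about 12 g, brass eyelet near each end, lying on the table. Origin: centre of its underside; x along its length, z up (either end may lead). The two loose props differ only in length (92 and 62 mm)
- tray_long: shallow fixed white tray for long lid props, outside 110 (x) x 116 (y) x 14 mm, walls 4 mm, floor 4 mm thick, inside 102 x 108 mm. Origin: centre of its underside, on the table; x runs along the props' row direction, z up. Two long props already lie in it parallel to its x, centred at y = +44 and -44 mm; the free place is the 72 mm wide gap between them, at the middle of the tray
- tray_short: shallow fixed white tray for short lid props, outside 80 (x) x 116 (y) x 14 mm, walls 4 mm, floor 4 mm thick, inside 72 x 108 mm. Origin: centre of its underside, on the table; x runs along the props' row direction, z up. Two short props already lie in it parallel to its x, centred at y = +44 and -44 mm; the free place is the 72 mm wide gap between them, at the middle of the tray
- long_a: long lid prop already in its tray, like the loose long one (at y = +44 mm of the tray); origin centre of underside, x along its length. Leave alone
- long_b: long lid prop already in its tray, like the loose long one (at y = -44 mm of the tray); origin centre of underside, x along its length. Leave alone
- short_a: short lid prop already in its tray, like the loose short one (at y = +44 mm of the tray); origin centre of underside, x along its length. Leave alone
- short_b: short lid prop already in its tray, like the loose short one (at y = -44 mm of the tray); origin centre of underside, x along its length. Leave alone
- box: wooden keepsake box with a green front panel, 150 (x) x 180 (y) x 70 mm high, fixed to the table. Origin: centre of its underside; its front faces its -x (towards the robot), z up. The lid's hinge runs along the box's y at x = +75 mm, z = 75 mm
- lid: the lid as a solid: wooden plate 150 x 180 x 10 mm with a green panel on top and a red +y edge, about 0.2 to 0.4 kg. Origin in the middle of the hinge axis, in the plate's mid-thickness; its x points from the free edge to the hinge, y along the hinge
- lid_knob (a point): centre of the blue knob on the lid's free edge: a cylinder 20 mm in diameter and 26 mm long whose axis is parallel to the hinge, on a 12 mm wide brass stalk, 34 mm out from the lid's edge and 184 mm from the hinge axis; 75 mm above the table when shut. Its two flat ends can be pinched from above along the hinge direction, and it turns between the fingers as the lid swings. Frame turns with the lid: x towards the hinge, y along the hinge; level when shut
- lid_hinge (a point): middle of the hinge axis, 75 mm above the table; knob and hinge lie in one plane with the axis. Frame turns with the lid: x away from the knob, y along the hinge
- gauge_tip (a point): free end of the angle gauge's pointer: a steel arm with a red last 40 mm, 140 mm long, 10 to 12 mm wide, 8 mm thick, on the box's +y side (98 mm from the middle), pivoting on the lid's hinge axis in front of a white disc. Frame: x from the tip to the pivot. It is stiff and stays where set, 34 to 63 degrees above level; the lid's angle is right when its x is parallel to this x. It does not touch the lid
- gauge (a joint): angle of the gauge pointer, rad: 0 = level, growing upwards as the lid opens, 0.6 to 1.1; the lid must stand at this same angle above level
- paint_bottle: green paint bottle, 64 mm across, 130 mm high, upright; origin centre of its underside. Leave alone
- glue_bottle: white glue bottle, 60 mm across, 120 mm high, upright; origin centre of its underside. Leave alone
- jar: terracotta-coloured jar, 76 mm across, 100 mm high, upright; origin centre of its underside. Leave alone
- brush: paint brush lying on the table; origin near its middle, x along its length. Leave alone

How it is judged (in metres and radians):
On the way, in this order (a step that is already met when the one before it is completed fails the run):
1. both loose props lie released in the trays of their own lengths (x of prop_long in the frame of tray_long between -0.012 and 0.012 m and y of prop_long in the frame of tray_long between -0.03 and 0.03 m and z of prop_long in the frame of tray_long below 0.009 m and angle between the x axis of prop_long and the x axis of tray_long, either way round below 0.25 rad and contact force between each of prop_long, prop_short and the fingers below 0.05 N and x of prop_short in the frame of tray_short between -0.012 and 0.012 m and y of prop_short in the frame of tray_short between -0.03 and 0.03 m and z of prop_short in the frame of tray_short below 0.009 m and angle between the x axis of prop_short and the x axis of tray_short, either way round below 0.25 rad), for 0.2 s.
2. the gripper holds the lid at the pointer's angle (angle between the x axis of lid_knob and the x axis of gauge_tip, either way round below 0.08 rad and z of lid_knob in the frame of box above 0.14 m and contact force between lid and the fingers above 0.3 N), for 0.2 s.
At the end, for the whole second after the job is handed in: Fingers hold the lid (over 0.3 N) still, within 0.08 rad of the pointer, no loose thing propping it; each loose prop rests released on the floor of its own length's tray, within 12 mm lengthwise and 30 mm sideways of the tray's middle, within 0.25 rad of parallel (all of step 1 and all of step 2 and contact force between lid and prop_long below 0.05 N and contact force between lid and prop_short below 0.05 N and contact force between lid and long_a below 0.05 N and contact force between lid and long_b below 0.05 N and contact force between lid and short_a below 0.05 N and contact force between lid and short_b below 0.05 N and contact force between lid and paint_bottle below 0.05 N and contact force between lid and glue_bottle below 0.05 N and contact force between lid and jar below 0.05 N and contact force between lid and brush below 0.05 N and angular speed of lid below 0.06 rad/s and linear speed of each of prop_long, prop_short below 0.02 m/s); the arm keeps its last pose, push and grip.
It fails at once if the gauge pointer shifted by more than 8 mm at its tip (distance of gauge_tip from where it was at the start of the episode above 0.008 m).
It fails at once if a prop already in a tray shifted by more than 20 mm (distance of any of long_a, long_b, short_a, short_b from where it was at the start of the episode above 0.02 m).
It fails at once if a bottle, the jar or the brush shifted by more than 30 mm (distance of any of paint_bottle, glue_bottle, jar, brush from where it was at the start of the episode above 0.03 m).
It fails at once if a prop dropped or thrown: clear of the fingers more than 60 mm above the table ((height (world z) of prop_long above 0.06 m and contact force between prop_long and the fingers below 0.02 N) or (height (world z) of prop_short above 0.06 m and contact force between prop_short and the fingers below 0.02 N)).
It also fails if it takes over 64 s, if anything falls off the work surface, if the arm or the gripper's body presses on something with over 40 N, if the wrist force passes 120 N, or if a joint passes its speed limit or range.

## Robot

A 6-joint arm with a two-finger parallel gripper is mounted at the origin on the work surface. World frame = base frame: x ahead of the robot, y to its left, z up, the work surface at z = 0. Lengths are in mm, angles in rad, forces in N, time in s.
With the tool pointing down it reaches from about 350 to 875 mm from the base axis. Payload 4.2 kg.
Tool frame: the origin (TCP) lies at the very end of the fingers, on their centre line; the grasp point (between the pads) lies 19 mm behind it; z points along the fingers, y is the line along which they close (so a half turn about z gives the same grasp; the last joint's range is limited). The gripper opens to 85 mm and grips with 20 to 120 N. Pads are 22 mm wide; open, the fingers measure 114 mm over their backs; the gripper's body (76 mm by 85 mm) begins 54 mm behind the grasp point. The pads swing forward as they close: fully open they stand 13 mm farther back than shut.
Start: joints at [1.504, 0.385, 0.008, 0, -1.194, -0.259], TCP at [200.009, 592.111, 209.112] pointing down, gripper open.
Joint ranges: [-3.14, 3.14], [-1.21, 2.06], [-1.07, 1.41], [-3.16, 2.05], [-2.99, -0.16], [-3.1, 3.1]. Speed limits (rad/s): [2.79, 2.79, 3.14, 3.14, 3.14, 3.14].

## Interface

Orientations are given as a unit quaternion [x, y, z, w].
In Python, from bench import arm, optics gives the robot as it stands. The module is installed in compiled form; this text tells all that it offers.
- The arm moves only by the tool step_arm, never from a script. Its argument "motion" is a list of rows, each an object with "dr": the turn, a rotation vector about the tool's x, y, z in units of 8 degrees (1.0 is 8 degrees), a list of three; "slide": the shift along the tool's x, y, z in mm, a list of three; "jaw": the finger opening in mm, from 0 to 85.4. A call has exactly 8 rows; each row is the pose to reach, as a shift and turn from the pose commanded when the call began, along the tool's axes at that moment; what a row does not reach only later rows make up. A row lasts 1/8 s, in which the tool goes at most 62.5 mm and 10.7 degrees, less where a joint would pass 70% of its speed; a pose out of reach is approached as far as the arm can. A call with a gripper value outside its range is refused whole. The fingers move at their own pace and stop on an object; the grip force is fixed at half the most. Time passes only in rows, so rows that repeat a pose let the fingers close, or fill a call up. It gives the time, the measured TCP pose, the force, the opening and the grip force at its end, in the units of the state.
- arm.read_state(): the state, without advancing time (a new reading comes with each control period).
- optics.get_image(name): name is "scene" or "top" or "wrist"; returns the picture (384x512x3 uint8, blue, green, red); there is no depth.
- optics.camera_info(name): a dict with "camera_matrix" (3x3 intrinsics, pixels), "view" (4x4, takes a point from world to camera coordinates); the wrist camera has in their place "T_tool_cam" (4x4, takes a point from camera to tool coordinates, whose origin is the TCP and whose axes are the flange's). Camera axes: x right, y up, looking along -z (the intrinsics and any distortion apply to the point x, -y, -z); pixel columns grow to the right and rows downward; lengths in mm; the calibration is good to about 2 mm. A picture is of the moment at which its call begins: read the wrist's pose just before it. camera_info takes no time and is no camera call.
- arm.job_done(): hands the job in; it is judged then, once.
The state is a dict: "clock": time; "joints": joint angles; "joint_vel": joint speeds; "joint_efforts": joint torques, N m; "position": TCP position; "ee_rot": TCP orientation; "contact_force": force on the tool from outside, world axes, zero at the start; "wrist_torque": the same for the moment, N m; "gripper_width": finger opening in mm; "grasp_force": force on a finger pad.
Only numpy, scipy, OpenCV 4.12 (cv2) and the standard library are available. Lean on these libraries where they do the work, as an engineer would, in place of code of your own. Each camera call takes 0.05 s, during which the arm holds its last target. There are 200 camera calls.

## Working session

There is one attempt and no reset: what is moved stays moved. The work goes in short steps, Python scripts to look and compute and a tool call to move; the robot and the scene stay as the last step left them, time stands still between calls to the robot, and variables do not carry over. Pictures are saved under pics/ and viewed, at most 10 in all, crops included, and the job is handed in when it is done.

Besides the shell and the picture viewer there is one more tool, called after "Request:" by a JSON object that holds its "api" and its "payload". step_arm: Moves the arm, as the interface text tells. Its arguments: {"type":"object","properties":{"motion":{"type":"array","items":{"type":"object","properties":{"dr":{"type":"array","items":{"type":"number"}},"slide":{"type":"array","items":{"type":"number"}},"jaw":{"type":"number"}}}}},"required":["motion"]}

```bash
mkdir -p pics
python3 - <<'E'
from bench import arm, optics
import cv2
s=arm.read_state(); print({k:s[k] for k in ('clock','position','ee_rot','gripper_width')})
for n in ("scene","top"):
    cv2.imwrite(f"pics/{n}0.png",optics.get_image(n)); c=optics.camera_info(n); print(n,c)
print(optics.camera_info("wrist"))
E
```

```text
{'clock': 0.0, 'position': array([199.83468672, 591.5119222 , 208.00802621]), 'ee_rot': array([ 9.86742445e-01, -1.62290225e-01, -1.32091771e-04,  1.10110100e-03]), 'gripper_width': 85.37292786557748}
scene {'camera_matrix': array([[394.76542731,   0.        , 256.69063424],
       [  0.        , 394.76542731, 195.1052041 ],
       [  0.        ,   0.        ,   1.        ]]), 'view': array([[ 6.82010861e-01,  7.31300241e-01, -7.81940931e-03,
        -3.95102310e+02],
       [-5.94385478e-01,  5.60490212e-01,  5.76677229e-01,
         3.08939040e+02],
       [ 4.26106899e-01, -3.88652390e-01,  8.16934655e-01,
        -1.40511371e+03],
       [ 0.00000000e+00,  0.00000000e+00,  0.00000000e+00,
         1.00000000e+00]])}
top {'camera_matrix': array([[387.01839975,   0.        , 258.20125994],
       [  0.        , 387.01839975, 196.64210007],
       [  0.        ,   0.        ,   1.        ]]), 'view': array([[ 7.77194934e-02, -9.96957950e-01,  5.87584546e-03,
        -4.41868236e+01],
       [ 9.76060516e-01,  7.72886250e-02,  2.03303561e-01,
        -5.90984781e+02],
       [-2.03139238e-01, -1.00654691e-02,  9.79098124e-01,
        -1.31900313e+03],
       [ 0.00000000e+00,  0.00000000e+00,  0.00000000e+00,
         1.00000000e+00]])}
{'camera_matrix': array([[312.43061081,   0.        , 256.82935283],
       [  0.        , 312.43061081, 187.1653312 ],
       [  0.        ,   0.        ,   1.        ]]), 'T_tool_cam': array([[ 2.99759009e-04,  9.46333284e-01,  3.23192241e-01,
         8.26854934e+01],
       [ 9.99999930e-01, -2.11398244e-04, -3.08503055e-04,
        -7.11131566e-01],
       [-2.23624437e-04,  3.23192311e-01, -9.46333282e-01,
        -1.65112447e+02],
       [ 0.00000000e+00,  0.00000000e+00,  0.00000000e+00,
         1.00000000e+00]])}
```

View pics/top0.png

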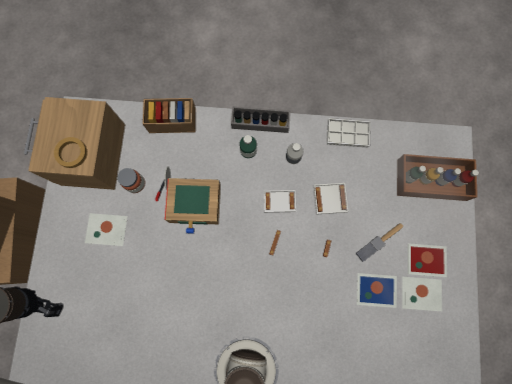

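View pics/scene0.png

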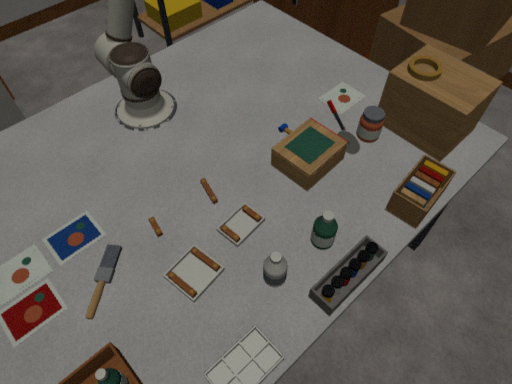

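Top view: box at (193,201) with its knob at (190,230), gauge pointer at (157,192), short tray at (280,201), long tray at (331,198), loose long prop at (275,242), loose short prop at (327,248). The bottles lie beyond the trays.

```bash
cat > h.py <<'E'
import numpy as np, cv2
from bench import arm, optics
from scipy.spatial.transform import Rotation as R
def cam(n,s=None):
    c=optics.camera_info(n)
    if n=="wrist":
        T=np.eye(4); T[:3,:3]=R.from_quat(s['ee_rot']).as_matrix(); T[:3,3]=s['position']
        T=T@c['T_tool_cam']
    else: T=np.linalg.inv(c['view'])
    return c['camera_matrix'],T
def ray(uv,K,T):
    uv=np.atleast_2d(np.float64(uv)); d=np.c_[(uv[:,0]-K[0,2])/K[0,0],-(uv[:,1]-K[1,2])/K[1,1],-np.ones(len(uv))]
    return T[:3,3],d@T[:3,:3].T
def plane(uv,K,T,z):
    o,d=ray(uv,K,T); return o+d*((z-o[2])/d[:,2])[:,None]
def tri(u1,c1,u2,c2):
    o1,d1=ray(u1,*c1); o2,d2=ray(u2,*c2); out=[]
    for a,b in zip(d1,d2):
        t=np.linalg.lstsq(np.c_[a,-b],o2-o1,rcond=None)[0]; p,q=o1+t[0]*a,o2+t[1]*b
        out.append(np.r_[(p+q)/2,np.linalg.norm(p-q)])
    return np.array(out)
def proj(P,K,T):
    P=np.atleast_2d(P); c=(P-T[:3,3])@T[:3,:3]
    return np.c_[K[0,2]+K[0,0]*c[:,0]/-c[:,2],K[1,2]-K[1,1]*c[:,1]/-c[:,2]]
def blobs(img,lo,hi,amin=15):
    m=cv2.inRange(cv2.cvtColor(img,cv2.COLOR_BGR2HSV),lo,hi)
    cs,_=cv2.findContours(m,cv2.RETR_EXTERNAL,cv2.CHAIN_APPROX_NONE)
    return [c for c in cs if cv2.contourArea(c)>=amin]
def rect(c,K,T,z):
    P=plane(c.reshape(-1,2),K,T,z)[:,:2]; (x,y),(w,h),a=cv2.minAreaRect(np.float32(P))
    if w<h: w,h,a=h,w,a+90
    return np.round([x,y,w,h,(a+90)%180-90],1)
E
python3 - <<'E'
from h import *
for n in("top","scene"):
    im=cv2.imread(f"pics/{n}0.png"); K,T=cam(n)
    print(n)
    for nm,lo,hi,z in(("brown",(3,110,50),(16,255,220),16),("blue",(105,150,60),(125,255,255),75),("red",(0,190,90),(2,255,255),75),("white",(0,0,195),(180,40,255),12)):
        for c in blobs(im,lo,hi,12):
            r=rect(c,K,T,z); 
            if 250<r[0]<750 and -350<r[1]<350: print(nm,cv2.boundingRect(c),r)
im=cv2.imread("pics/top0.png"); cv2.imwrite("pics/c0.png",cv2.resize(im[150:270,140:360],None,fx=3.6,fy=3.6,interpolation=cv2.INTER_CUBIC))
E
```

```text
top
brown (323, 240, 8, 17) [ 433.3 -255.7   59.4   13.   -11.6]
brown (270, 233, 10, 22) [436.2 -67.7  80.6  11.3 -13.6]
brown (290, 193, 4, 16) [ 597.2 -120.5   56.4   11.1    3.5]
brown (266, 193, 3, 16) [590.2 -30.7  56.2   7.4   4.2]
brown (316, 188, 6, 24) [ 609.1 -218.9   87.1   12.4    9.6]
brown (165, 179, 4, 41) [567.3 338.3 150.    5.5   3.2]
blue (186, 229, 8, 4) [451.6 229.8  24.2  10.4 -85.5]
white (265, 193, 25, 19) [588.7 -65.6  88.2  66.7 -82.1]
white (321, 187, 20, 26) [ 614.4 -262.6   96.4   62.7    8.8]
scene
brown (167, 271, 30, 26) [ 625.5 -305.8   94.4   15.8    8.1]
brown (191, 248, 29, 22) [ 611.8 -218.7   92.2   16.3    8.9]
brown (221, 225, 19, 17) [ 598.6 -119.1   64.1   15.6    5.5]
brown (149, 217, 13, 19) [ 437.7 -256.7   63.3   14.6  -11.3]
brown (242, 205, 19, 16) [589.1 -32.1  63.8  17.5   5.6]
brown (303, 179, 8, 11) [631.3 161.   37.6  15.2 -78.5]
brown (201, 179, 16, 24) [443.9 -69.5  94.4  15.5 -14.2]
blue (279, 124, 8, 7) [451.6 234.1  26.   17.8 -87.9]
```

View pics/c0.png

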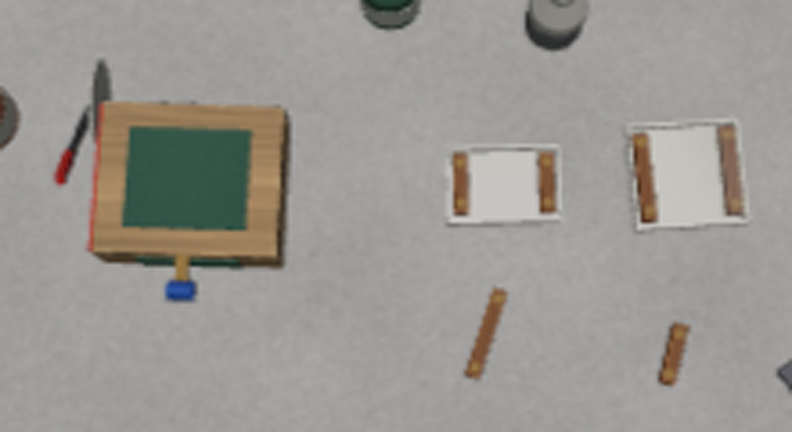

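```bash
cat >> h.py <<'E'
def Rdown(yaw):
    c,s=np.cos(np.radians(yaw)),np.sin(np.radians(yaw)); return np.array([[c,s,0],[s,-c,0],[0,0,-1.]])
def mv(p,yaw,s=None,Rt=None):
    s=s or arm.read_state(); Rc=R.from_quat(s['ee_rot']).as_matrix(); Rt=Rdown(yaw) if Rt is None else Rt
    print("slide",np.round(Rc.T@(np.array(p)-s['position']),1),"dr",np.round(R.from_matrix(Rc.T@Rt).as_rotvec(degrees=True)/8,3))
def st():
    s=arm.read_state(); x=R.from_quat(s['ee_rot']).as_matrix()
    print(round(s['clock'],2),np.round(s['position'],1),"yaw",np.round(np.degrees(np.arctan2(x[1,0],x[0,0])),1),"F",np.round(s['contact_force'],1),"w",round(s['gripper_width'],1),"g",round(s['grasp_force'],1)); return s
E
python3 -c "
from h import *
mv([490,-150,290],-10)"
```

```text
slide [512.3 609.8 -80.6] dr [ 0.014  0.    -1.085]
```

Request:
{"api": "step_arm", "payload": {"motion": [{"slide": [30,36,-20],"dr": [0,0,-0.2],"jaw": 85},{"slide": [64,76,-40],"dr": [0,0,-0.3],"jaw": 85},{"slide": [102,122,-60],"dr": [0,0,-0.4],"jaw": 85},{"slide": [141,168,-80],"dr": [0,0,-0.5],"jaw": 85},{"slide": [180,214,-80],"dr": [0,0,-0.6],"jaw": 85},{"slide": [220,262,-80],"dr": [0,0,-0.7],"jaw": 85},{"slide": [260,310,-80],"dr": [0,0,-0.8],"jaw": 85},{"slide": [300,357,-80],"dr": [0,0,-0.9],"jaw": 85}]}}

```text
clock: 1.1
position: [369.9, 155.8, 289.1]
ee_rot: [0.995, -0.099, 0.0, -0.0]
contact_force: [1.6, 0.2, -0.0]
gripper_width: 85.1
grasp_force: 0.0
```

```bash
python3 -c "
from h import *
st();mv([490,-150,290],-10)"
```

```text
1.1 [369.9 155.8 289.1] yaw -11.4 F [ 1.6  0.2 -0. ] w 85.1 g 0.0
slide [178.1 276.1  -1. ] dr [-0.003 -0.001 -0.174]
```

Request:
{"api": "step_arm", "payload": {"motion": [{"slide": [33,51,0],"dr": [0,0,0],"jaw": 85},{"slide": [66,102,0],"dr": [0,0,0],"jaw": 85},{"slide": [99,153,0],"dr": [0,0,0],"jaw": 85},{"slide": [130,202,0],"dr": [0,0,0],"jaw": 85},{"slide": [155,241,0],"dr": [0,0,0],"jaw": 85},{"slide": [170,265,0],"dr": [0,0,0],"jaw": 85},{"slide": [178,276,0],"dr": [0,0,0],"jaw": 85},{"slide": [178,276,0],"dr": [0,0,0],"jaw": 85}]}}

```text
clock: 2.1
position: [489.4, -148.1, 288.6]
ee_rot: [0.995, -0.1, -0.001, -0.0]
contact_force: [-0.8, -0.2, -0.1]
gripper_width: 85.2
grasp_force: 0.0
```

Run:
```python
from h import *
s=st(); im=optics.get_image("wrist"); cv2.imwrite("pics/w1.png",im); K,T=cam("wrist",s)
for nm,lo,hi,z in(("brown",(3,100,40),(17,255,230),16),("white",(0,0,195),(180,40,255),14)):
    for c in blobs(im,lo,hi,100): print(nm,cv2.boundingRect(c),rect(c,K,T,z))
```

```text
2.1 [ 489.4 -148.1  288.6] yaw -11.5 F [-0.8 -0.2 -0.1] w 85.2 g 0.0
brown (448, 203, 27, 25) [ 318.  -430.5   40.2   39.     1.2]
brown (206, 154, 11, 61) [440.8 -68.6  93.7  15.2 -14.5]
brown (330, 143, 15, 43) [ 434.8 -254.1   62.6   17.5  -11.5]
brown (0, 77, 69, 128) [540.3 164.6 194.1  96.2 -26.4]
brown (141, 62, 29, 50) [589.1 -29.6  61.5  18.2   3.7]
brown (473, 61, 39, 49) [ 501.2 -473.3   63.9   20.6  -50. ]
brown (205, 41, 27, 51) [ 597.2 -117.9   61.    16.     5. ]
brown (351, 0, 24, 51) [ 609.6 -307.7   61.5   16.     8.2]
brown (275, 0, 34, 77) [ 610.2 -217.2   91.5   16.2    9.5]
```

View pics/w1.png

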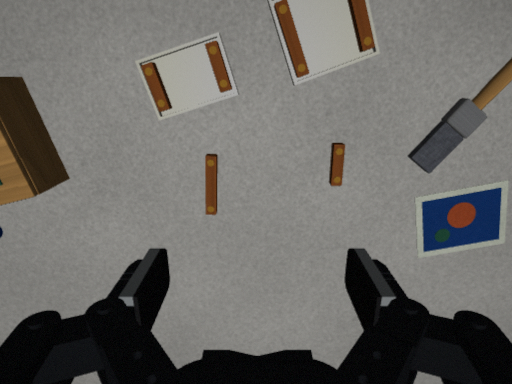

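Wrist view: the loose long prop is at (211,184), the loose short at (337,164), the short tray centre at (187,76), and the long tray at (325,35). The gap in each tray is clear.

```bash
python3 -c "
from h import *
mv([440.8,-68.6,50],-14.5);mv([440.8,-68.6,3],-14.5)"
```

```text
slide [-63.  -67.7 238.9] dr [-0.001  0.005  0.379]
slide [-63.  -67.7 285.9] dr [-0.001  0.005  0.379]
```

Request:
{"api": "step_arm", "payload": {"motion": [{"slide": [-12,-13,40],"dr": [0,0,0.1],"jaw": 60},{"slide": [-26,-28,88],"dr": [0,0,0.2],"jaw": 60},{"slide": [-40,-42,136],"dr": [0,0,0.3],"jaw": 60},{"slide": [-52,-56,184],"dr": [0,0,0.38],"jaw": 60},{"slide": [-60,-64,216],"dr": [0,0,0.38],"jaw": 60},{"slide": [-63,-67.7,236],"dr": [0,0,0.38],"jaw": 60},{"slide": [-63,-67.7,239],"dr": [0,0,0.38],"jaw": 60},{"slide": [-63,-67.7,239],"dr": [0,0,0.38],"jaw": 60}]}}

```text
clock: 3.15
position: [441.9, -68.6, 50.9]
ee_rot: [0.992, -0.126, 0.001, -0.0]
contact_force: [0.4, -0.5, 0.4]
gripper_width: 59.9
grasp_force: 0.0
```

Run:
```python
from h import *
s=st(); im=optics.get_image("wrist"); K,T=cam("wrist",s)
for c in blobs(im,(3,100,40),(17,255,230),100):
    r=rect(c,K,T,16)
    if abs(r[0]-440)<60 and abs(r[1]+68)<60: print(r)
mv([440.8,-68.6,3],-14.5)
```

```text
3.15 [441.9 -68.6  50.9] yaw -14.4 F [ 0.4 -0.5  0.4] w 59.9 g 0.0
[440.8 -67.3  93.2  15.5 -14.4]
slide [-1.5  0.3 48.1] dr [-0.006 -0.015  0.006]
```

Request:
{"api": "step_arm", "payload": {"motion": [{"slide": [-1,-0.5,20],"dr": [0,0,0],"jaw": 60},{"slide": [-1,-0.5,38],"dr": [0,0,0],"jaw": 60},{"slide": [-1,-0.5,48],"dr": [0,0,0],"jaw": 50},{"slide": [-1,-0.5,48],"dr": [0,0,0],"jaw": 30},{"slide": [-1,-0.5,48],"dr": [0,0,0],"jaw": 10},{"slide": [-1,-0.5,48],"dr": [0,0,0],"jaw": 10},{"slide": [-1,-0.5,48],"dr": [0,0,0],"jaw": 10},{"slide": [-1,-0.5,48],"dr": [0,0,0],"jaw": 10}]}}

```text
clock: 4.2
position: [440.5, -68.4, 2.3]
ee_rot: [0.992, -0.126, 0.0, -0.0]
contact_force: [0.9, -0.1, -0.0]
gripper_width: 9.8
grasp_force: 0.0
```

Run:
```python
from h import *
s=st()
mv([617.3,-261,80],9.2);mv([617.3,-261,8],9.2)
```

```text
4.2 [440.5 -68.4   2.3] yaw -14.5 F [ 0.9 -0.1 -0. ] w 9.8 g 0.0
slide [219.4 142.2 -77.6] dr [-1.000e-03 -3.000e-03 -2.963e+00]
slide [219.4 142.2  -5.6] dr [-1.000e-03 -3.000e-03 -2.963e+00]
```

Run:
```python
from h import *
s=st(); w=optics.get_image("wrist"); t=optics.get_image("scene")
K,T=cam("wrist",s)
for c in blobs(w,(3,100,40),(17,255,230),100): print(cv2.boundingRect(c),rect(c,K,T,16))
K,T=cam("scene")
for c in blobs(t,(3,110,50),(16,255,220),12): print('s',cv2.boundingRect(c),rect(c,K,T,16)) if 150<cv2.boundingRect(c)[0]<250 else 0
cv2.imwrite("pics/g1.png",np.hstack([w[:,100:420],cv2.resize(t[130:250,140:260],(384,384))]))
```

```text
4.2 [440.5 -68.4   2.3] yaw -14.5 F [ 0.9 -0.1 -0. ] w 9.8 g 0.0
(240, 156, 32, 156) [441.2 -67.5  93.9  15.6 -14.1]
(78, 0, 47, 33) [565.3 -31.5  16.2  13.8 -83.5]
s (167, 271, 30, 26) [ 625.5 -305.9   94.4   15.2    8.3]
s (191, 247, 29, 23) [ 611.8 -218.7   92.2   16.3    8.9]
s (221, 225, 19, 17) [ 598.7 -119.1   64.2   15.6    5.5]
s (242, 206, 19, 15) [589.1 -32.1  63.8  17.7   5.2]
s (207, 184, 10, 19) [455.9 -72.5  69.7  15.5 -14.2]
s (173, 25, 19, 14) [-272.7  365.5  101.8   48.3  -87.7]
s (222, 0, 30, 13) [-276.1  662.9  155.6   47.1  -90. ]
```

View pics/g1.png

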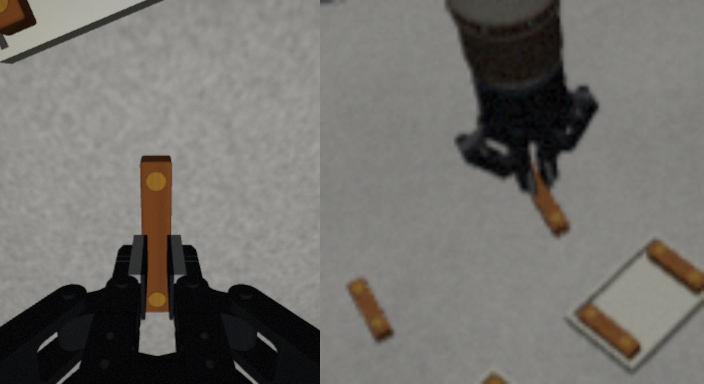

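The prop sits between the pads with the grip not yet forced, so I'll close further.

Request:
{"api": "step_arm", "payload": {"motion": [{"slide": [0,0,0],"dr": [0,0,0],"jaw": 8},{"slide": [0,0,0],"dr": [0,0,0],"jaw": 4},{"slide": [0,0,0],"dr": [0,0,0],"jaw": 0},{"slide": [0,0,0],"dr": [0,0,0],"jaw": 0},{"slide": [0,0,0],"dr": [0,0,0],"jaw": 0},{"slide": [0,0,0],"dr": [0,0,0],"jaw": 0},{"slide": [0,0,0],"dr": [0,0,0],"jaw": 0},{"slide": [0,0,0],"dr": [0,0,0],"jaw": 0}]}}

```text
clock: 5.3
position: [440.4, -68.4, 2.1]
ee_rot: [0.992, -0.126, 0.0, -0.0]
contact_force: [-0.8, 0.2, 0.3]
gripper_width: 0.3
grasp_force: 0.0
```

Run:
```python
from h import *
s=st(); print(s['grasp_force'],s['gripper_width']); w=optics.get_image("wrist")
K,T=cam("wrist",s)
for c in blobs(w,(3,100,40),(17,255,230),100): print(cv2.boundingRect(c),rect(c,K,T,16))
cv2.imwrite("pics/g2.png",cv2.resize(w[140:380,150:370],None,fx=2.4,fy=2.4))
```

```text
5.3 [440.4 -68.4   2.1] yaw -14.5 F [-0.8  0.2  0.3] w 0.3 g 0.0
0.0 0.29677773736020874
(240, 156, 32, 89) [462.9 -72.9  49.   15.6 -14.1]
(78, 0, 47, 32) [565.  -31.4  16.6  12.9 -86.7]
```

View pics/g2.png

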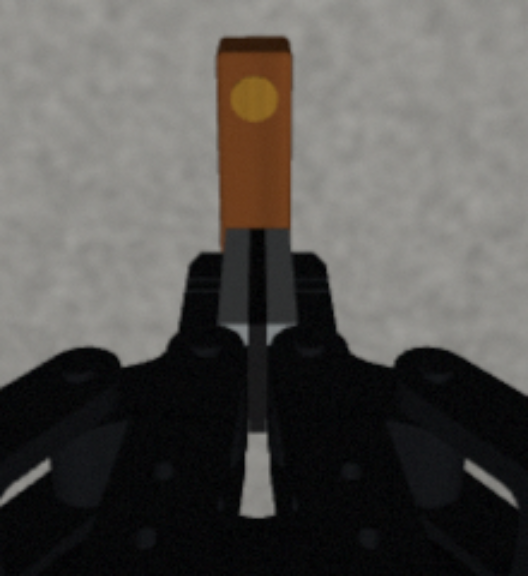

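The fingers closed above the bar: the real tips lie higher than the TCP reading suggests. I'll measure how much using the scene camera along the tool axis.

Run:
```python
from h import *
s=st(); t=optics.get_image("scene"); w=optics.get_image("wrist"); c=cam("scene"); cw=cam("wrist",s)
tR=R.from_quat(s['ee_rot']).as_matrix()
print("tool z",tR[:,2])
for z in range(0,72,6):
    P=s['position']+[0,0,z-s['position'][2]]; u=proj(P,*c)[0]; v=proj(P,*cw)[0]
    a,b=np.round(u).astype(int); d,e=np.clip(np.round(v).astype(int),0,[511,383])
    print(z,np.round(u,1),t[b,a-3:a+4].max(axis=1), "wrist",np.round(v,1),w[e,d])
```

```text
5.35 [440.4 -68.4   2.1] yaw -14.5 F [-0.2  0.  -0.7] w 0.4 g 0.0
tool z [ 4.96587576e-05  1.59243090e-05 -9.99999999e-01]
0 [208.7 192.2] [ 83  99 103  94 103 101 100] wrist [258.  228.1] [ 27  58 104]
6 [208.5 191. ] [111  71  95 101  94 104 102] wrist [258.  232.8] [ 29  59 104]
12 [208.3 189.8] [ 78  87  69  79  77  98 102] wrist [258.1 237.8] [3 5 1]
18 [208.1 188.7] [44 66 57 62 43 73 83] wrist [258.1 243.1] [11  7  8]
24 [207.8 187.5] [14 29 54 44 27 54 70] wrist [258.2 248.8] [6 2 4]
30 [207.6 186.3] [19 29 55 39 35 55 48] wrist [258.2 254.9] [11 10  6]
36 [207.4 185.1] [13 15 41 56 32 33 51] wrist [258.3 261.4] [4 4 5]
42 [207.2 183.8] [11 18 49 57 30 43 50] wrist [258.3 268.5] [1 0 1]
48 [206.9 182.6] [16 18 33 54 29 50 41] wrist [258.4 276.2] [23 24 25]
54 [206.7 181.3] [ 7 17 24 18 45 45 29] wrist [258.5 284.5] [25 24 25]
60 [206.5 180.1] [15 16 10 12 18  9 16] wrist [258.5 293.5] [26 25 24]
66 [206.3 178.8] [18 16 11 16 20 17  6] wrist [258.6 303.4] [22 20 23]
```

Request:
{"api": "step_arm", "payload": {"motion": [{"slide": [0,0,0],"dr": [0,0,0],"jaw": 45},{"slide": [0,0,0],"dr": [0,0,0],"jaw": 45},{"slide": [0,0,0],"dr": [0,0,0],"jaw": 45},{"slide": [0,0,2],"dr": [0,0,0],"jaw": 45},{"slide": [0,0,5],"dr": [0,0,0],"jaw": 45},{"slide": [0,0,8],"dr": [0,0,0],"jaw": 45},{"slide": [0,0,10],"dr": [0,0,0],"jaw": 45},{"slide": [0,0,10],"dr": [0,0,0],"jaw": 45}]}}

```text
clock: 6.45
position: [440.2, -68.4, -8.1]
ee_rot: [0.992, -0.126, -0.0, 0.0]
contact_force: [0.5, 0.3, 0.9]
gripper_width: 45.0
grasp_force: 0.0
```

Run:
```python
from h import *
s=st(); w=optics.get_image("wrist")
K,T=cam("wrist",s)
for c in blobs(w,(3,100,40),(17,255,230),100): print(cv2.boundingRect(c),rect(c,K,T,16))
```

```text
6.45 [440.2 -68.4  -8.1] yaw -14.5 F [0.5 0.3 0.9] w 45.0 g 0.0
(239, 160, 33, 164) [441.6 -67.6  93.8  15.6 -14.1]
(66, 0, 48, 27) [561.8 -30.6  18.2   9.2  75.5]
```

Request:
{"api": "step_arm", "payload": {"motion": [{"slide": [0,0,2],"dr": [0,0,0],"jaw": 45},{"slide": [0,0,2],"dr": [0,0,0],"jaw": 25},{"slide": [0,0,2],"dr": [0,0,0],"jaw": 10},{"slide": [0,0,2],"dr": [0,0,0],"jaw": 8},{"slide": [0,0,2],"dr": [0,0,0],"jaw": 8},{"slide": [0,0,2],"dr": [0,0,0],"jaw": 8},{"slide": [0,0,2],"dr": [0,0,0],"jaw": 8},{"slide": [0,0,2],"dr": [0,0,0],"jaw": 8}]}}

```text
clock: 7.5
position: [440.5, -68.4, -9.7]
ee_rot: [0.992, -0.126, 0.0, -0.0]
contact_force: [-0.7, -0.1, 5.8]
gripper_width: 13.6
grasp_force: 58.9
```

Run:
```python
from h import *
s=st()
mv([617.3,-261,50],9.2);mv([617.3,-261,-5],9.2)
```

```text
7.5 [440.5 -68.4  -9.7] yaw -14.5 F [-0.7 -0.1  5.8] w 13.6 g 58.9
slide [219.4 142.2 -59.6] dr [ 0.000e+00 -2.000e-03 -2.962e+00]
slide [219.4 142.2  -4.6] dr [ 0.000e+00 -2.000e-03 -2.962e+00]
```

Request:
{"api": "step_arm", "payload": {"motion": [{"slide": [0,0,-20],"dr": [0,0,0],"jaw": 8},{"slide": [10,7,-45],"dr": [0,0,-0.2],"jaw": 8},{"slide": [40,26,-60],"dr": [0,0,-0.6],"jaw": 8},{"slide": [85,55,-60],"dr": [0,0,-1.2],"jaw": 8},{"slide": [135,87,-60],"dr": [0,0,-1.8],"jaw": 8},{"slide": [180,117,-60],"dr": [0,0,-2.4],"jaw": 8},{"slide": [210,136,-60],"dr": [0,0,-2.9],"jaw": 8},{"slide": [219.4,142.2,-60],"dr": [0,0,-2.96],"jaw": 8}]}}

```text
clock: 8.5
position: [617.7, -262.5, 48.6]
ee_rot: [0.997, 0.079, -0.0, -0.0]
contact_force: [-0.7, -0.1, -0.1]
gripper_width: 13.0
grasp_force: 58.7
```

Run:
```python
from h import *
s=st(); w=optics.get_image("wrist"); K,T=cam("wrist",s)
for c in blobs(w,(3,100,40),(17,255,230),100): print(cv2.boundingRect(c),"z20",rect(c,K,T,20),"held",rect(c,K,T,s['position'][2]+25.7))
cv2.imwrite("pics/p1.png",w)
mv([617.3,-261,-4.5],9.2)
```

```text
8.5 [ 617.7 -262.5   48.6] yaw 9.1 F [-0.7 -0.1 -0.1] w 13.0 g 58.7
(469, 342, 43, 38) z20 [ 515.  -474.4   34.4   33.2  -50.5] held [ 566.8 -411.    24.8   23.9  -50.5]
(240, 161, 34, 165) z20 [ 587.5 -266.7  130.1   22.1    9.3] held [ 619.  -261.6   93.6   15.9    9.3]
(22, 158, 39, 91) z20 [ 599.4 -118.9   66.1   19.8    1.6] held [ 627.6 -155.3   47.6   14.3    1.6]
(174, 141, 35, 129) z20 [ 611.7 -218.5   92.7   18.     9.2] held [ 636.4 -227.    66.7   12.9    9.2]
(305, 139, 36, 130) z20 [ 626.3 -303.5   93.3   17.7    8.2] held [ 646.9 -288.1   67.1   12.7    8.2]
slide [-0.3 -1.6 53.3] dr [-0.001  0.004 -0.016]
```

View pics/p1.png

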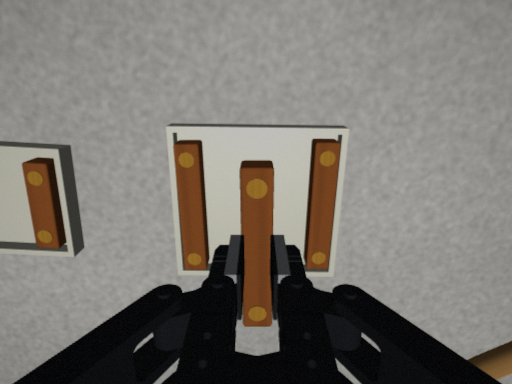

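The held prop sits level over the gap (257,245), with neighbours at (192,205) and (322,205). The alignment is good, so I'll lower it and release.

Request:
{"api": "step_arm", "payload": {"motion": [{"slide": [0,-0.5,15],"dr": [0,0,0],"jaw": 8},{"slide": [0,-0.5,30],"dr": [0,0,0],"jaw": 8},{"slide": [0,-0.5,43],"dr": [0,0,0],"jaw": 8},{"slide": [0,-0.5,50],"dr": [0,0,0],"jaw": 8},{"slide": [0,-0.5,53],"dr": [0,0,0],"jaw": 8},{"slide": [0,-0.5,53.5],"dr": [0,0,0],"jaw": 8},{"slide": [0,-0.5,53.5],"dr": [0,0,0],"jaw": 8},{"slide": [0,-0.5,53.5],"dr": [0,0,0],"jaw": 12}]}}

```text
clock: 9.55
position: [617.4, -260.6, -2.9]
ee_rot: [0.997, 0.08, 0.0, 0.0]
contact_force: [-0.5, -0.7, -0.5]
gripper_width: 13.3
grasp_force: 58.7
```

```bash
python3 -c "
from h import *
st()"
```

```text
9.55 [ 617.4 -260.6   -2.9] yaw 9.2 F [-0.5 -0.7 -0.5] w 13.3 g 58.7
```

Request:
{"api": "step_arm", "payload": {"motion": [{"slide": [0,0,1.5],"dr": [0,0,0],"jaw": 12},{"slide": [0,0,1.5],"dr": [0,0,0],"jaw": 16},{"slide": [0,0,1.5],"dr": [0,0,0],"jaw": 22},{"slide": [0,0,1.5],"dr": [0,0,0],"jaw": 26},{"slide": [0,0,1.5],"dr": [0,0,0],"jaw": 26},{"slide": [0,0,-12],"dr": [0,0,0],"jaw": 26},{"slide": [0,0,-40],"dr": [0,0,0],"jaw": 30},{"slide": [0,0,-70],"dr": [0,0,0],"jaw": 50}]}}

```text
clock: 10.55
position: [617.2, -260.6, 68.2]
ee_rot: [0.997, 0.08, 0.0, 0.0]
contact_force: [0.9, -0.3, -0.4]
gripper_width: 47.2
grasp_force: 0.0
```

Run:
```python
from h import *
s=st(); w=optics.get_image("wrist"); K,T=cam("wrist",s)
for c in blobs(w,(3,100,40),(17,255,230),100): print(cv2.boundingRect(c),"z20",rect(c,K,T,20))
mv([434.5,-255,60],-11.5)
```

```text
10.55 [ 617.2 -260.6   68.2] yaw 9.2 F [ 0.9 -0.3 -0.4] w 47.2 g 0.0
(465, 321, 47, 39) z20 [ 519.2 -483.5   40.4   29.5  -49.5]
(44, 152, 37, 84) z20 [ 598.4 -119.1   65.3   19.9    5.4]
(246, 137, 22, 120) z20 [ 617.  -259.6   93.1   15.4    9.5]
(183, 136, 31, 119) z20 [ 611.5 -217.9   91.9   17.8    9.2]
(305, 135, 31, 113) z20 [ 628.9 -303.3   86.4   17.6    8.2]
slide [-182.3  -36.5   11.9] dr [ 0.023 -0.063  2.594]
```

Request:
{"api": "step_arm", "payload": {"motion": [{"slide": [-15,-3,5],"dr": [0,0,0.3],"jaw": 60},{"slide": [-45,-9,10],"dr": [0,0,0.8],"jaw": 60},{"slide": [-85,-17,10],"dr": [0,0,1.4],"jaw": 60},{"slide": [-125,-25,10],"dr": [0,0,2.0],"jaw": 60},{"slide": [-160,-32,10],"dr": [0,0,2.5],"jaw": 60},{"slide": [-178,-36,10],"dr": [0,0,2.59],"jaw": 60},{"slide": [-182,-36.5,10],"dr": [0,0,2.59],"jaw": 60},{"slide": [-182,-36.5,10],"dr": [0,0,2.59],"jaw": 60}]}}

```text
clock: 11.6
position: [432.6, -253.8, 57.3]
ee_rot: [0.995, -0.1, 0.001, 0.0]
contact_force: [0.0, -0.1, -0.1]
gripper_width: 59.5
grasp_force: 0.0
```

Run:
```python
from h import *
s=st(); w=optics.get_image("wrist"); K,T=cam("wrist",s)
for c in blobs(w,(3,100,40),(17,255,230),100):
    r=rect(c,K,T,16); print(cv2.boundingRect(c),r)
    if abs(r[0]-434)<30: mv([r[0],r[1],-9.5],r[4],s)
```

```text
11.6 [ 432.6 -253.8   57.3] yaw -11.5 F [ 0.  -0.1 -0.1] w 59.5 g 0.0
(477, 268, 35, 43) [ 322.4 -421.2   40.4   26.1    3.2]
(248, 156, 23, 85) [ 435.2 -255.3   63.7   15.3  -10.7]
slide [ 2.7  1.  66.8] dr [ 0.002 -0.013 -0.102]
(146, 0, 28, 11) [ 566.  -222.6   15.7    5.1   78.5]
```

Request:
{"api": "step_arm", "payload": {"motion": [{"slide": [2.5,1,25],"dr": [0,0,-0.1],"jaw": 50},{"slide": [2.5,1,48],"dr": [0,0,-0.1],"jaw": 45},{"slide": [2.5,1,62],"dr": [0,0,-0.1],"jaw": 45},{"slide": [2.5,1,66],"dr": [0,0,-0.1],"jaw": 45},{"slide": [2.5,1,66],"dr": [0,0,-0.1],"jaw": 25},{"slide": [2.5,1,66],"dr": [0,0,-0.1],"jaw": 8},{"slide": [2.5,1,66],"dr": [0,0,-0.1],"jaw": 8},{"slide": [2.5,1,66],"dr": [0,0,-0.1],"jaw": 8}]}}

```text
clock: 12.65
position: [434.6, -255.2, -8.6]
ee_rot: [0.996, -0.093, 0.001, 0.0]
contact_force: [-1.1, 0.0, 4.3]
gripper_width: 12.6
grasp_force: 59.1
```

Run:
```python
from h import *
s=st(); mv([593.5,-74,51],5)
```

```text
12.65 [ 434.6 -255.2   -8.6] yaw -10.7 F [-1.1  0.   4.3] w 12.6 g 59.1
slide [ 122.5 -207.6  -59.4] dr [ 0.003 -0.014 -1.966]
```

Request:
{"api": "step_arm", "payload": {"motion": [{"slide": [0,0,-20],"dr": [0,0,0],"jaw": 8},{"slide": [6,-10,-45],"dr": [0,0,-0.2],"jaw": 8},{"slide": [23,-39,-60],"dr": [0,0,-0.5],"jaw": 8},{"slide": [48,-82,-60],"dr": [0,0,-0.9],"jaw": 8},{"slide": [76,-129,-60],"dr": [0,0,-1.3],"jaw": 8},{"slide": [101,-171,-60],"dr": [0,0,-1.7],"jaw": 8},{"slide": [117,-198,-60],"dr": [0,0,-1.95],"jaw": 8},{"slide": [122.5,-207.6,-60],"dr": [0,0,-1.96],"jaw": 8}]}}

```text
clock: 13.65
position: [593.7, -72.4, 50.2]
ee_rot: [0.999, 0.044, -0.0, -0.0]
contact_force: [-0.1, -0.3, -0.7]
gripper_width: 13.1
grasp_force: 58.6
```

Run:
```python
from h import *
s=st(); w=optics.get_image("wrist"); K,T=cam("wrist",s)
for c in blobs(w,(3,100,40),(17,255,230),100): print(cv2.boundingRect(c),"z20",rect(c,K,T,20),"held",rect(c,K,T,s['position'][2]+24.8))
```

```text
13.65 [593.7 -72.4  50.2] yaw 5.0 F [-0.1 -0.3 -0.7] w 13.1 g 58.6
(241, 188, 32, 115) z20 [563.9 -74.2  91.2  21.4   5.4] held [595.5 -71.4  65.5  15.4   5.4]
(309, 162, 31, 89) z20 [ 598.8 -116.3   64.3   17.7    5.4] held [ 620.7 -101.7   46.2   12.7    5.4]
(180, 162, 32, 89) z20 [591.3 -30.7  64.3  17.7   5.6] held [615.2 -40.2  46.2  12.7   5.6]
(453, 133, 44, 131) z20 [ 611.8 -215.9   94.4   19.1   11.4] held [ 630.  -173.2   67.8   13.7   11.4]
```

Request:
{"api": "step_arm", "payload": {"motion": [{"slide": [0,2,15],"dr": [0,0,0],"jaw": 8},{"slide": [0,2,30],"dr": [0,0,0],"jaw": 8},{"slide": [0,2,43],"dr": [0,0,0],"jaw": 8},{"slide": [0,2,50],"dr": [0,0,0],"jaw": 8},{"slide": [0,2,53],"dr": [0,0,0],"jaw": 8},{"slide": [0,2,54.5],"dr": [0,0,0],"jaw": 8},{"slide": [0,2,54.5],"dr": [0,0,0],"jaw": 8},{"slide": [0,2,54.5],"dr": [0,0,0],"jaw": 8}]}}

```text
clock: 14.7
position: [593.4, -75.8, -3.5]
ee_rot: [0.999, 0.043, 0.0, -0.0]
contact_force: [-0.2, 0.5, -0.1]
gripper_width: 12.6
grasp_force: 58.6
```

Request:
{"api": "step_arm", "payload": {"motion": [{"slide": [0,0,0],"dr": [0,0,0],"jaw": 12},{"slide": [0,0,0],"dr": [0,0,0],"jaw": 16},{"slide": [0,0,0],"dr": [0,0,0],"jaw": 22},{"slide": [0,0,0],"dr": [0,0,0],"jaw": 26},{"slide": [0,0,0],"dr": [0,0,0],"jaw": 26},{"slide": [0,0,-12],"dr": [0,0,0],"jaw": 26},{"slide": [0,0,-50],"dr": [0,0,0],"jaw": 30},{"slide": [0,0,-110],"dr": [0,0,0],"jaw": 60}]}}

```text
clock: 15.7
position: [591.8, -76.0, 106.2]
ee_rot: [0.999, 0.043, -0.002, 0.0]
contact_force: [1.4, -0.2, -0.2]
gripper_width: 47.0
grasp_force: 0.0
```

Run:
```python
from h import *
s=st(); w=optics.get_image("wrist"); K,T=cam("wrist",s)
for c in blobs(w,(3,100,40),(17,255,230),100): print(cv2.boundingRect(c),"z20",rect(c,K,T,20))
# gauge & box
t=optics.get_image("top"); sc=optics.get_image("scene"); cv2.imwrite("pics/top2.png",t); cv2.imwrite("pics/scene2.png",sc)
for n,im in(("top",t),("scene",sc)):
    for nm,lo,hi in(("blue",(105,150,40),(125,255,255)),("red",(170,120,60),(180,255,255)),("red0",(0,150,80),(3,255,255))):
        for c in blobs(im,lo,hi,4):
            x,y,ww,h=cv2.boundingRect(c)
            if (n=="top" and 130<x<230 and 150<y<250) or (n=="scene" and 260<x<380 and 80<y<200): print(n,nm,(x,y,ww,h),cv2.minAreaRect(c))
a=t[160:240,140:235]; b=sc[90:195,260:370]
cv2.imwrite("pics/bx.png",np.hstack([cv2.resize(a,(395,333),interpolation=cv2.INTER_CUBIC),cv2.resize(b,(349,333),interpolation=cv2.INTER_CUBIC)]))
```

```text
15.7 [591.8 -76.  106.2] yaw 4.9 F [ 1.4 -0.2 -0.2] w 47.0 g 0.0
(0, 160, 25, 117) z20 [535.1 137.3 116.5  21.4 -10.1]
(248, 145, 19, 73) z20 [592.7 -75.2  64.1  15.1   4.4]
(297, 144, 23, 73) z20 [ 597.3 -117.7   63.9   17.1    5.2]
(191, 144, 25, 73) z20 [589.7 -30.4  64.   17.5   5.6]
(411, 120, 33, 108) z20 [ 610.3 -216.2   94.2   19.8   10.4]
(456, 117, 43, 108) z20 [ 616.  -256.9   94.1   23.7   10.2]
top blue (186, 229, 8, 4) ((189.5, 230.5), (3.0, 7.0), 90.0)
top red0 (156, 192, 4, 9) ((157.1999969482422, 195.89999389648438), (2.2135941982269287, 8.538147926330566), 18.43494987487793)
scene blue (279, 124, 8, 8) ((282.9200134277344, 127.05999755859375), (4.800000190734863, 8.600000381469727), 53.13010025024414)
scene red0 (330, 102, 6, 11) ((332.79998779296875, 107.10002899169922), (10.733126640319824, 2.236067771911621), 63.43495178222656)
```

View pics/bx.png

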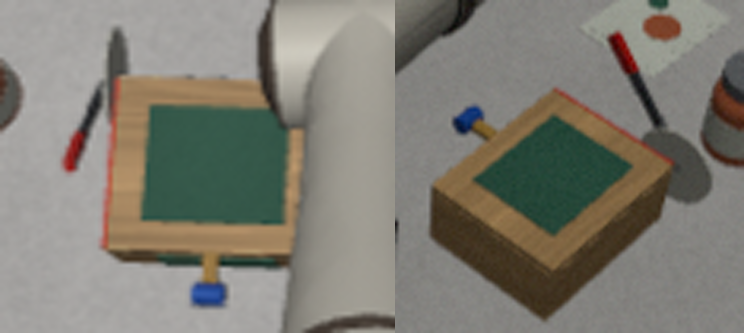

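Run:
```python
from h import *
ct,cs=cam("top"),cam("scene")
t=cv2.imread("pics/top2.png"); sc=cv2.imread("pics/scene2.png")
# red pixels incl. lid red edge
def redmask(im,box):
    x0,y0,x1,y1=box; h=im.astype(int); m=(h[...,2]>h[...,1]*1.9)&(h[...,2]>h[...,0]*1.9)&(h[...,2]>70)
    z=np.zeros_like(m); z[y0:y1,x0:x1]=m[y0:y1,x0:x1]; return np.argwhere(z)[:,::-1].astype(float)
def line(p): 
    vx,vy,x,y=cv2.fitLine(np.float32(p),cv2.DIST_HUBER,0,.01,.01).ravel(); d=np.array([vx,vy]);q=(p-[x,y])@d
    return np.array([x,y])+d*(q.min()-.5),np.array([x,y])+d*(q.max()+.5),len(p)
pt=line(redmask(t,(150,188,163,206))); ps=line(redmask(sc,(325,98,340,116)))
print("ptr top",pt,"\nptr scene",ps)
et=line(redmask(t,(163,176,172,224))); es=line(redmask(sc,(308,116,350,142)))
print("edge top",et,"\nedge scene",es)
for a,c in((et,ct),(es,cs)):
    P=plane(np.array(a[:2]),*c,79); d=P[1]-P[0]; print("edge",P.round(1),np.linalg.norm(d).round(1),np.degrees(np.arctan2(d[1],d[0])).round(1)) 
top_tip=max(pt[:2],key=lambda p:p[1]); top_in=min(pt[:2],key=lambda p:p[1])
s_tip=min(ps[:2],key=lambda p:p[1]); s_in=max(ps[:2],key=lambda p:p[1])
X=tri([top_tip,top_in],ct,[s_tip,s_in],cs); print("ptr tip,inner",X.round(1)); d=X[1]-X[0]
print("len",np.linalg.norm(d[:3]),"ang",np.arctan2(-d[2],np.linalg.norm(d[:2])),"dir",np.degrees(np.arctan2(d[1],d[0])))
k=tri([[189.5,230.5]],ct,[[282.9,127.3]],cs); print("knob",k.round(1), plane([[189.5,230.5]],*ct,80).round(1),plane([[282.9,127.3]],*cs,80).round(1))
```

```text
ptr top (array([155.8418906 , 200.47434291]), array([158.85811856, 191.42566015]), 23) 
ptr scene (array([329.00720319,  99.93440232]), array([335.4812725 , 112.82017779]), 40)
edge top (array([164.65859306, 218.47363172]), array([167.86216195, 179.48698798]), 15) 
edge scene (array([311.57940069, 118.72957546]), array([347.4508035 , 141.22225404]), 13)
edge [[486.1 319.8  79. ]
 [625.5 326.1  79. ]] 139.6 2.6
edge [[491.1 322.   79. ]
 [631.5 329.3  79. ]] 140.6 3.0
ptr tip,inner [[5.320e+02 3.345e+02 1.738e+02 5.500e+00]
 [5.663e+02 3.337e+02 1.475e+02 3.000e-01]]
len 43.19954603134177 ang 0.6536290333853579 dir -1.3501837178605731
knob [[452.2 230.7  75.2   2. ]] [[451.1 228.9  80. ]] [[455.8 228.1  80. ]]
```

```bash
python3 -c "
from h import *
st();mv([452,231,150],3)"
```

```text
15.85 [596.1 -75.7 111.3] yaw 5.0 F [-0.3 -0.1 -0.2] w 60.1 g 0.0
slide [-116.6 -318.   -40. ] dr [ 0.    -0.072  0.246]
```

Request:
{"api": "step_arm", "payload": {"motion": [{"slide": [-5,-12,-20],"dr": [0,0,0.2],"jaw": 60},{"slide": [-20,-55,-40],"dr": [0,0,0.25],"jaw": 60},{"slide": [-40,-110,-40],"dr": [0,0,0.25],"jaw": 60},{"slide": [-61,-167,-40],"dr": [0,0,0.25],"jaw": 60},{"slide": [-82,-224,-40],"dr": [0,0,0.25],"jaw": 60},{"slide": [-100,-272,-40],"dr": [0,0,0.25],"jaw": 60},{"slide": [-112,-305,-40],"dr": [0,0,0.25],"jaw": 60},{"slide": [-116.6,-318,-40],"dr": [0,0,0.25],"jaw": 60}]}}

```text
clock: 16.85
position: [448.5, 232.2, 145.9]
ee_rot: [1.0, 0.027, -0.0, 0.0]
contact_force: [0.1, 0.5, -0.7]
gripper_width: 60.1
grasp_force: 0.0
```

Run:
```python
from h import *
arm.read_state(); optics.get_image("top"); s=st(); w=optics.get_image("wrist"); K,T=cam("wrist",s); cv2.imwrite("pics/k1.png",w)
for c in blobs(w,(105,150,30),(125,255,255),60): print("blue",cv2.boundingRect(c),rect(c,K,T,80))
for lo,hi in(((0,150,60),(3,255,255)),((172,150,60),(180,255,255))):
    for c in blobs(w,lo,hi,15): print("red",cv2.boundingRect(c),rect(c,K,T,80))
for c in blobs(w,(60,80,20),(90,255,200),100): print("green",cv2.boundingRect(c),rect(c,K,T,80))
```

```text
16.9 [448.6 232.6 145.9] yaw 3.1 F [-0.7  0.9 -0.2] w 59.9 g 0.0
blue (244, 175, 33, 24) [453.2 231.1  25.3  19.  -86.9]
red (122, 0, 20, 144) [529.4 324.6  93.5   2.5   2.7]
red (1, 0, 46, 75) [551.9 396.2  51.2  26.5 -14.3]
green (170, 0, 185, 112) [546.1 235.6 120.2  70.3 -87.2]
```

View pics/k1.png

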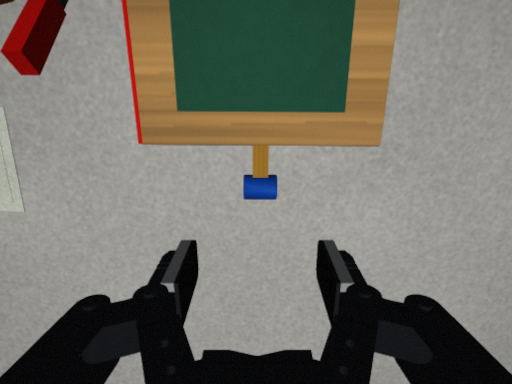

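The knob is at (260,187), the red lid edge runs along (122–142, 0–143), and the pointer's tip end face is near (22,60).

Run:
```python
from h import *
s=st(); ct,cs,cw=cam("top"),cam("scene"),cam("wrist",s)
for a,ca,b,cb in(([22,60],cw,[329.3,100.5],cs),([22,60],cw,[155.9,200.2],ct)): print(tri([a],ca,[b],cb).round(1))
psi=np.radians(2.85); k=np.array([453,231,75.]); u=np.array([np.cos(psi),np.sin(psi),0]); H=k+184*u; piv=H+98*np.array([-u[1],u[0],0])
print("H",H,"piv",piv)
for th in(.7,.75,.8,.85):
    tip=piv+140*(-u*np.cos(th)+[0,0,np.sin(th)]); q=piv+100*(-u*np.cos(th)+[0,0,np.sin(th)])
    print(th,tip.round(1),[proj([tip,q],*c).round(1).tolist() for c in(cw,ct,cs)])
mv([453,231,48],2.85)
```

```text
16.95 [449.1 231.5 145.9] yaw 3.0 F [ 0.2  0.2 -0.2] w 60.1 g 0.0
[[535.2 334.5 173.5   2.8]]
[[533.2 333.7 171.1   3.4]]
H [636.77241547 240.14873279  75.        ] piv [631.89972083 338.02751929  75.        ]
0.7 [525.  332.7 165.2] [[[39.8, 84.9], [60.6, 18.5]], [[156.2, 202.5], [158.8, 195.0]], [[325.5, 101.5], [332.4, 113.0]]]
0.75 [529.6 332.9 170.4] [[[29.3, 73.5], [54.5, 9.2]], [[155.9, 200.8], [158.7, 193.8]], [[327.0, 100.9], [333.4, 112.6]]]
0.8 [534.5 333.2 175.4] [[[17.9, 60.3], [48.2, -1.1]], [[155.6, 199.1], [158.5, 192.6]], [[328.5, 100.4], [334.6, 112.2]]]
0.85 [539.6 333.4 180.2] [[[5.6, 45.1], [41.6, -12.4]], [[155.4, 197.2], [158.3, 191.3]], [[330.1, 100.0], [335.7, 112.0]]]
slide [ 3.9  0.7 97.9] dr [0.002 0.003 0.023]
```

Request:
{"api": "step_arm", "payload": {"motion": [{"slide": [4,0.5,30],"dr": [0,0,0],"jaw": 60},{"slide": [4,0.5,65],"dr": [0,0,0],"jaw": 60},{"slide": [4,0.5,90],"dr": [0,0,0],"jaw": 60},{"slide": [4,0.5,98],"dr": [0,0,0],"jaw": 50},{"slide": [4,0.5,98],"dr": [0,0,0],"jaw": 40},{"slide": [4,0.5,98],"dr": [0,0,0],"jaw": 28},{"slide": [4,0.5,98],"dr": [0,0,0],"jaw": 15},{"slide": [4,0.5,98],"dr": [0,0,0],"jaw": 15}]}}

```text
clock: 17.95
position: [454.5, 230.7, 49.5]
ee_rot: [1.0, 0.026, 0.001, -0.0]
contact_force: [1.5, -3.4, 7.0]
gripper_width: 23.6
grasp_force: 59.6
```

Run:
```python
from h import *
s=st(); w=optics.get_image("wrist"); K,T=cam("wrist",s)
for c in blobs(w,(105,150,30),(125,255,255),20): print("blue",cv2.boundingRect(c),rect(c,K,T,80))
for th in (.2,.4,.6,.785): print(th,round(184*(1-np.cos(th)),1),round(-184*np.sin(th),1))
```

```text
17.95 [454.5 230.7  49.5] yaw 3.0 F [ 1.5 -3.4  7. ] w 23.6 g 59.6
blue (231, 239, 52, 39) [454.2 231.6  25.6  21.5 -87. ]
0.2 3.7 -36.6
0.4 14.5 -71.7
0.6 32.1 -103.9
0.785 53.8 -130.1
```

Request:
{"api": "step_arm", "payload": {"motion": [{"slide": [0.2,0,-9],"dr": [0,0,0],"jaw": 15},{"slide": [0.9,0,-18.4],"dr": [0,0,0],"jaw": 15},{"slide": [2.1,0,-27.5],"dr": [0,0,0],"jaw": 15},{"slide": [3.7,0,-36.6],"dr": [0,0,0],"jaw": 15},{"slide": [5.7,0,-45.5],"dr": [0,0,0],"jaw": 15},{"slide": [8.2,0,-54.4],"dr": [0,0,0],"jaw": 15},{"slide": [11.1,0,-63.1],"dr": [0,0,0],"jaw": 15},{"slide": [14.5,0,-71.7],"dr": [0,0,0],"jaw": 15}]}}

```text
clock: 19.0
position: [469.6, 231.4, 119.6]
ee_rot: [1.0, 0.025, 0.001, -0.0]
contact_force: [10.0, -2.6, -9.4]
gripper_width: 24.1
grasp_force: 59.3
```

Run:
```python
from h import *
s=st(); w=optics.get_image("wrist"); K,T=cam("wrist",s)
for c in blobs(w,(105,150,30),(125,255,255),20): print("blue",cv2.boundingRect(c))
for th in np.linspace(.45,.785,8): print(round(th,3),round(184*(np.cos(.4)-np.cos(th)),1),round(-184*(np.sin(th)-np.sin(.4)),1))
```

```text
19.0 [469.6 231.4 119.6] yaw 2.9 F [10.  -2.6 -9.4] w 24.1 g 59.3
blue (232, 241, 51, 38)
0.45 3.8 -8.4
0.498 7.8 -16.2
0.546 12.2 -23.8
0.594 16.9 -31.3
0.641 22.0 -38.4
0.689 27.5 -45.4
0.737 33.2 -52.0
0.785 39.3 -58.4
```

Request:
{"api": "step_arm", "payload": {"motion": [{"slide": [3.8,0,-8.4],"dr": [0,0,0],"jaw": 15},{"slide": [7.8,0,-16.2],"dr": [0,0,0],"jaw": 15},{"slide": [12.2,0,-23.8],"dr": [0,0,0],"jaw": 15},{"slide": [16.9,0,-31.3],"dr": [0,0,0],"jaw": 15},{"slide": [22,0,-38.4],"dr": [0,0,0],"jaw": 15},{"slide": [27.5,0,-45.4],"dr": [0,0,0],"jaw": 15},{"slide": [33.2,0,-52],"dr": [0,0,0],"jaw": 15},{"slide": [39.3,0,-58.4],"dr": [0,0,0],"jaw": 15}]}}

```text
clock: 20.05
position: [507.0, 233.1, 176.1]
ee_rot: [1.0, 0.025, -0.001, 0.0]
contact_force: [6.3, -0.8, -10.0]
gripper_width: 23.9
grasp_force: 59.4
```

Request:
{"api": "step_arm", "payload": {"motion": [{"slide": [0,0,0],"dr": [0,0,0],"jaw": 15},{"slide": [0,0,0],"dr": [0,0,0],"jaw": 15},{"slide": [0,0,0],"dr": [0,0,0],"jaw": 15},{"slide": [0,0,0],"dr": [0,0,0],"jaw": 15},{"slide": [0,0,0],"dr": [0,0,0],"jaw": 15},{"slide": [0,0,0],"dr": [0,0,0],"jaw": 15},{"slide": [0,0,0],"dr": [0,0,0],"jaw": 15},{"slide": [0,0,0],"dr": [0,0,0],"jaw": 15}]}}

```text
clock: 21.05
position: [507.0, 233.1, 175.9]
ee_rot: [1.0, 0.025, -0.001, 0.0]
contact_force: [6.8, -1.1, -10.8]
gripper_width: 23.8
grasp_force: 59.5
```

Run:
```python
from h import *
s=st(); w=optics.get_image("wrist"); sc=optics.get_image("scene"); t=optics.get_image("top"); cw=cam("wrist",s)
cv2.imwrite("pics/fw.png",w); cv2.imwrite("pics/fs.png",sc); cv2.imwrite("pics/ft.png",t)
for c in blobs(w,(105,150,30),(125,255,255),20): print("blue",cv2.boundingRect(c))
H=np.array([636.8,240.1,75]); u=np.array([np.cos(.0497),np.sin(.0497),0]); d=s['position']-[454.5,230.7,49.5]
print("moved",d, "th from z",np.arcsin(d[2]/184),"from x",np.arccos(1-d@u/184))
a=cv2.resize(w[:330,:400],(400,330)); b=cv2.resize(sc[60:170,280:380],(300,330),interpolation=cv2.INTER_CUBIC)
cv2.imwrite("pics/fin.png",np.hstack([a,b]))
```

```text
21.05 [507.  233.1 175.9] yaw 2.9 F [  6.8  -1.1 -10.8] w 23.8 g 59.5
blue (232, 245, 51, 38)
moved [ 52.5090435    2.40607576 126.4146953 ] th from z 0.757402535590022 from x 0.7751336540069197
```

View pics/fin.png

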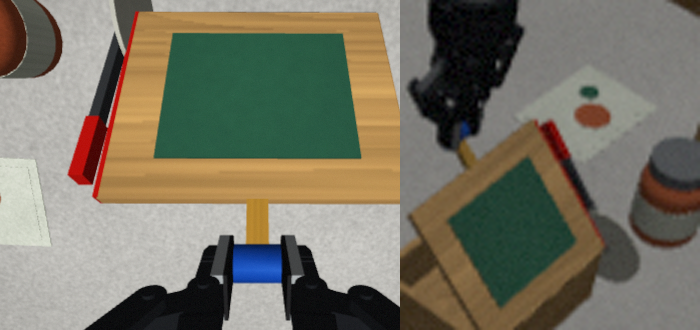

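The knob is still held firmly at (257,263). The pointer's red end at (87,150) lies alongside the red lid edge, which runs (97,200)→(137,13), and looks nearly parallel to it. I'll quantify the angles.

Run:
```python
from h import *
s=st(); w=cv2.imread("pics/fw.png"); cw=cam("wrist",s)
m=w.astype(int); red=((m[...,2]>m[...,1]*2)&(m[...,2]>m[...,0]*2)&(m[...,2]>60)).astype(np.uint8)
n,l,stt,_=cv2.connectedComponentsWithStats(red); 
for i in range(1,n):
    if stt[i,4]>40:
        p=np.argwhere(l==i)[:,::-1].astype(np.float32); q=cv2.minAreaRect(p); vx,vy,x,y=cv2.fitLine(p,cv2.DIST_HUBER,0,.01,.01).ravel(); print("red",stt[i],np.degrees(np.arctan2(-vy,vx)).round(2),"cols at rows 20,120,150,195",(x+(np.array([20,120,150,195])-y)*vx/vy).round(1), cv2.boxPoints(q).round(0).tolist())
psi=.0497; u=np.array([np.cos(psi),np.sin(psi),0]); yv=np.array([-u[1],u[0],0]); z=np.array([0,0,1.]); H=np.array([636.8,240.1,75])
for th in(.7,.75,.8,.85):
    a=-u*np.cos(th)+z*np.sin(th); nrm=u*np.sin(th)+z*np.cos(th); P=lambda r,y,h:H+r*a+y*yv+h*nrm
    o=proj([P(140,98,4),P(140,98,-4),P(100,98,4),P(150,90,5),P(150,90,-5),P(5,90,5)],*cw).round(0).astype(int).tolist()
    print(th,"ptr tip top/bot",o[:2],"inner",o[2],"lid corner top/bot",o[3:5],"hinge corner",o[5])
```

```text
21.2 [507.  233.1 175.9] yaw 2.9 F [  5.6  -1.4 -10.3] w 24.2 g 59.5
red [   0    0   26   75 1261] 88.4 cols at rows 20,120,150,195 [8.7 5.9 5.1 3.8] [[-0.0, 0.0], [25.0, 0.0], [25.0, 74.0], [0.0, 74.0]]
red [ 40   4  21  36 105] -62.05 cols at rows 20,120,150,195 [ 51.2 104.3 120.2 144.1] [[40.0, 4.0], [44.0, 2.0], [63.0, 37.0], [59.0, 39.0]]
red [  68   11   71  189 2515] 70.69 cols at rows 20,120,150,195 [137.7 102.7  92.2  76.4] [[64.0, 192.0], [106.0, 4.0], [138.0, 11.0], [96.0, 199.0]]
0.7 ptr tip top/bot [[89, 185], [96, 189]] inner [101, 125] lid corner top/bot [[99, 200], [107, 206]] hinge corner [135, 13]
0.75 ptr tip top/bot [[83, 179], [90, 185]] inner [98, 121] lid corner top/bot [[93, 195], [101, 202]] hinge corner [135, 13]
0.8 ptr tip top/bot [[77, 173], [84, 180]] inner [94, 115] lid corner top/bot [[86, 189], [95, 197]] hinge corner [135, 12]
0.85 ptr tip top/bot [[70, 166], [78, 174]] inner [90, 109] lid corner top/bot [[79, 182], [88, 191]] hinge corner [135, 12]
```

Request:
{"api": "step_arm", "payload": {"motion": [{"slide": [0.8,0,-0.8],"dr": [0,0,0],"jaw": 15},{"slide": [1.6,0,-1.7],"dr": [0,0,0],"jaw": 15},{"slide": [2.4,0,-2.5],"dr": [0,0,0],"jaw": 15},{"slide": [3.2,0,-3.4],"dr": [0,0,0],"jaw": 15},{"slide": [3.2,0,-3.4],"dr": [0,0,0],"jaw": 15},{"slide": [3.2,0,-3.4],"dr": [0,0,0],"jaw": 15},{"slide": [3.2,0,-3.4],"dr": [0,0,0],"jaw": 15},{"slide": [3.2,0,-3.4],"dr": [0,0,0],"jaw": 15}]}}

```text
clock: 22.2
position: [510.0, 233.3, 178.9]
ee_rot: [1.0, 0.025, -0.001, 0.0]
contact_force: [5.8, -0.8, -10.4]
gripper_width: 24.0
grasp_force: 59.4
```

Run:
```python
from h import *
s=st(); w=optics.get_image("wrist"); cw=cam("wrist",s); m=w.astype(int)
red=(m[...,2]>m[...,1]*2)&(m[...,2]>m[...,0]*2)&(m[...,2]>60)
for r in range(12,212,8): c=np.flatnonzero(red[r,60:145])+60; print(r,[(int(g[0]),int(g[-1])) for g in np.split(c,np.flatnonzero(np.diff(c)>1)+1) if len(g)],end=" ")
print(); print("red V: rows 160-200"); 
for r in range(164,206,4): print(r,m[r,64:112:3,2].tolist())
psi=.0497; u=np.array([np.cos(psi),np.sin(psi),0]); yv=np.array([-u[1],u[0],0]); z=np.array([0,0,1.]); H=np.array([636.8,240.1,75])
for th in(.7,.75,.8,.85):
    a=-u*np.cos(th)+z*np.sin(th); nrm=u*np.sin(th)+z*np.cos(th); P=lambda r,y,h:H+r*a+y*yv+h*nrm
    print(th,"ptr top face end corners, inner corners",proj([P(140,103,4),P(140,93,4),P(100,103,4),P(100,93,4)],*cw).round(0).astype(int).tolist(),"lid corner t/b",proj([P(150,90,5),P(150,90,-5)],*cw).round(0).astype(int).tolist())
```

```text
22.2 [510.  233.3 178.9] yaw 2.9 F [  5.8  -0.8 -10.4] w 24.0 g 59.4
12 [] 20 [(136, 139)] 28 [(134, 137)] 36 [(60, 61), (132, 135)] 44 [(60, 60), (130, 133)] 52 [(60, 61), (63, 63), (128, 131)] 60 [(61, 61), (126, 129)] 68 [(124, 127)] 76 [(122, 126)] 84 [(120, 124)] 92 [(118, 122)] 100 [(116, 120)] 108 [(114, 118)] 116 [(112, 116)] 124 [(88, 103), (110, 114)] 132 [(86, 112)] 140 [(83, 110)] 148 [(81, 109)] 156 [(78, 107)] 164 [(76, 105)] 172 [(74, 103)] 180 [(74, 101)] 188 [(94, 99)] 196 [(93, 98)] 204 [] 
red V: rows 160-200
164 [184, 183, 178, 177, 187, 186, 185, 186, 188, 72, 72, 71, 139, 191, 185, 184]
168 [178, 184, 180, 180, 187, 186, 187, 187, 160, 73, 74, 73, 176, 190, 186, 188]
172 [194, 191, 185, 187, 186, 185, 186, 187, 81, 73, 74, 72, 190, 186, 183, 181]
176 [186, 189, 190, 185, 187, 186, 188, 186, 71, 72, 74, 124, 190, 183, 178, 178]
180 [190, 182, 180, 176, 164, 164, 165, 166, 108, 74, 74, 174, 189, 163, 163, 163]
184 [185, 185, 185, 182, 184, 166, 165, 165, 164, 145, 74, 189, 185, 160, 161, 160]
188 [188, 193, 183, 182, 181, 190, 182, 178, 180, 182, 179, 191, 178, 17
[... 170 characters left out ...]
1, 173, 173]
200 [181, 185, 186, 183, 187, 193, 189, 180, 182, 189, 192, 162, 156, 154, 156, 157]
204 [184, 179, 182, 189, 193, 191, 190, 187, 189, 191, 190, 194, 186, 178, 173, 171]
0.7 ptr top face end corners, inner corners [[84, 188], [101, 188], [97, 129], [112, 129]] lid corner t/b [[102, 203], [110, 208]]
0.75 ptr top face end corners, inner corners [[78, 183], [95, 183], [93, 125], [109, 125]] lid corner t/b [[96, 198], [104, 205]]
0.8 ptr top face end corners, inner corners [[72, 177], [90, 177], [89, 120], [105, 120]] lid corner t/b [[90, 192], [98, 200]]
0.85 ptr top face end corners, inner corners [[65, 170], [84, 170], [85, 114], [102, 114]] lid corner t/b [[83, 185], [92, 194]]
```

Pointer ≈ 0.79 rad and lid ≈ 0.785 rad by the same camera, well within tolerance, so I'm handing in.

```bash
python3 -c "
from h import *
print(arm.job_done()); st()"
```

```text
the job is handed in; nothing more can be done
None
the job is handed in; nothing more can be done
```

The job is handed in, with no verdict reported back: by camera, both props lie in the gaps of their own trays, and the gripper still holds the lid by its knob at about 0.785 rad against the pointer's 0.79.

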